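Clear a board tester's deck and hold its probes up on the cam lever

TASK

The tester's probes need a look under magnification: take the bench brush by its handle and sweep the four desoldered parts off the deck, out over its open end into the scrap tray hooked on there (use the brush, keep the gripper off the parts), then put the brush back down on the bench, clear of the tester. After that take the cam lever by its round handle and swing it up to the cam's highest lift, lever arm straight up, so that the probes stand fully out of the deck. The springs would pull the lever back, so finish while still holding it there, and do not disturb the other things on the bench.

Things in the scene. Friction and masses are not known exactly. Their poses are not given: they have to be found in the camera images.
- fixture: bed-of-nails board tester, fixed to the bench: aluminium base and side walls, open front and back, flat greenish deck on top, 170 mm (x) by 220 mm (y), top 75 mm above the bench. Origin on the bench under the deck's centre; y runs along the deck to its open end and the tray, x away from the robot, z up
- deck_center (a point): centre of the deck's top, axes as the tester's. Rails 12 mm high and wide run along y on both x edges of the deck, leaving 136 mm between their lips. The end at y = +110 mm is open; at the other end is a stop 8 mm high, 60 mm long in x, at y = -108 to -98 mm. The probe holes are in the middle; the deck is flat while the lever is low
- tray: sheet-steel scrap tray fixed at the deck's open end, outside 150 mm (x) by 105 mm (y) by 45 mm high, 3 mm walls and floor, open on top; near wall tucked under the deck's edge, rim 30 mm below the deck's top. Origin on the bench under its centre, at y = +154.5 mm of the tester; axes as the tester's
- cam_lever (a joint): cam lever on the tester's -y side, shaft along the tester's y; rad: 0 = arm level, pointing to the tester's -x (towards the robot), pi/2 = arm straight up, the highest lift; past that the plate sinks again; stop at 2.1. Found at 0 to 0.4, stays there. Spring and friction: to move it takes about 5 N at the handle when level, about 12 N upright; let go near the top it falls back to about 0.5
- probe_tips (a point): middle of the brass probe tips, which rise straight up through the holes in the deck: height above the bench 70 mm + 10 mm x sin(lever angle), so 5 mm below the deck's top when the lever is level and 5 mm out of it at the highest lift
- lever_pivot (a point): point on the lever's shaft axis, 158 mm to the -y side of the tester's centre and 38 mm above the bench, beside the middle of the handle's length; axes as the tester's
- lever_handle: round black handle of the lever, 18 mm in diameter, 60 mm long, lying along the tester's y and revolving freely on its pin; origin on its axis at mid-length, 100 mm from lever_pivot. It stands out to -y from the lever's flat arm (8 mm thick, 16 mm wide), whose near face is 34 mm from the handle's middle. The bench under it is clear
- brush: wooden bench brush, stiff dark bristles (rigid), about 140 g, standing on its bristles: head 124 mm long (x), 28 mm wide (y), 48 mm high, of which the bristles (120 x 26 mm) are the lower 30 mm; straight handle 22 mm wide (y), 18 mm thick, on the -x side from x = -60 to -180 mm, 32 to 50 mm above the bristle ends. Origin at the bristle ends under the head's centre, z up
- brush_grip (a point): point in the middle of the brush handle's thickness, 105 mm to the -x side of the brush's origin and 41 mm above the bristle ends, axes as the brush's
- sink_large_center (a point): centre of the larger finned aluminium heat sink, 25 x 25 x 16 mm high
- sink_large: the larger finned aluminium heat sink, 25 x 25 x 16 mm high, loose on the deck, one of the four parts to sweep off; origin in the middle of its underside. The four lie within 40 mm of the tester's y axis, at y = -30 to +65 mm
- sink_small_center (a point): centre of the smaller finned aluminium heat sink, 21 x 21 x 13 mm high
- sink_small: the smaller finned aluminium heat sink, 21 x 21 x 13 mm high, loose on the deck, one of the four parts to sweep off; origin in the middle of its underside. The four lie within 40 mm of the tester's y axis, at y = -30 to +65 mm
- relay_center (a point): centre of the black relay block, 26 x 14 x 16 mm high
- relay: the black relay block, 26 x 14 x 16 mm high, loose on the deck, one of the four parts to sweep off; origin in the middle of its underside. The four lie within 40 mm of the tester's y axis, at y = -30 to +65 mm
- choke_center (a point): centre of the choke with dark core and copper windings, 24 x 22 x 16 mm high
- choke: the choke with dark core and copper windings, 24 x 22 x 16 mm high, loose on the deck, one of the four parts to sweep off; origin in the middle of its underside. The four lie within 40 mm of the tester's y axis, at y = -30 to +65 mm
- solder_spool: solder spool, 60 mm across, 44 mm high; to be left alone; origin at the middle of its underside
- flux_jar: small jar, 48 mm across, 38 mm high, in front of the tester; to be left alone; origin at the middle of its underside
- tape_roll: roll of amber tape lying flat, 76 mm across, 18 mm high, behind the tester; to be left alone; origin at the middle of its underside
- screwdriver: screwdriver lying on the bench, 190 mm long, along its x; to be left alone; origin at the underside near its middle
- multimeter: yellow multimeter lying flat, 150 x 75 x 40 mm, length along its x; to be left alone; origin at the middle of its underside
- solvent_bottle: white plastic bottle, 60 mm across, 150 mm high; to be left alone; origin at the middle of its underside

How it is judged:
By the outcome, as a careful person would: the job done as asked, in the order asked, and still so for the second after the job is handed in, while the arm keeps its last pose, push and grip.
It also fails if it takes over 62 s, if anything falls off the work surface, if the arm or the gripper's body presses on something with over 40 N, if the wrist force passes 120 N, or if a joint passes its speed limit or range.

ROBOT

A 6-joint arm with a two-finger parallel gripper is mounted at the origin on the work surface. World frame = base frame: x ahead of the robot, y to its left, z up, the work surface at z = 0. Lengths are in mm, angles in rad, forces in N, time in s.
With the tool pointing down it reaches from about 225 to 875 mm from the base axis. Payload 3.4 kg.
Tool frame: the origin (TCP) lies midway between the tips of the shut fingers; the grasp point (between the pads) lies 19 mm behind it (manip.hold_point_z is the distance from the TCP to the grasp point, in mm); z points along the fingers, y is the line along which they close (so a half turn about z gives the same grasp; the last joint's range is limited). The gripper opens to 85 mm and grips with 20 to 120 N. Pads are 22 mm wide; open, the fingers measure 114 mm over their backs; the gripper's body (76 mm by 85 mm) begins 54 mm behind the grasp point. The pads swing forward as they close: fully open they stand 13 mm farther back than shut.
Start: joints at [1.012, 0.276, 1.505, -0, 1.361, -0.121], TCP at [243.791, 520.796, 231.328] pointing down, gripper open.
Joint ranges: [-2.89, 2.89], [-0.75, 2.08], [0.22, 2.7], [-1.18, 4.32], [0.11, 2.71], [-2.7, 2.7]. Speed limits (rad/s): [2.57, 2.57, 3.14, 3.14, 3.14, 3.14].

INTERFACE

Orientations are given as [roll, pitch, yaw] about the fixed x, y, z axes, in that order (R = Rz(yaw) Ry(pitch) Rx(roll)).
In Python, from cell import status, eyes, workorder, recognise, manip gives the robot as it stands.
- The arm moves only by the tool jog_arm, never from a script. Its argument "increments" is a list of rows, each a list of 3 entries, a list of its own where there are three numbers: the shift along the tool's x, y, z in cm, then the turn, a rotation vector about the tool's x, y, z in rad, then the finger opening in cm, from 0 to 8.54. In form: [[[tx, ty, tz], [ax, ay, az], fingers], ...]. A call has 1 to 20 rows; each row shifts and turns the commanded pose from where the row before left it, along the tool's axes as they then stand; what a row does not reach is not made up. A row lasts 1/10 s, in which the tool goes at most 50 mm and 8.59 degrees, less where a joint would pass 70% of its speed; a pose out of reach is approached as far as the arm can. A call with a gripper value outside its range is refused whole. The fingers move at their own pace and stop on an object; "squeeze" is the grip in N (left out, the last holds). Time passes only in rows, so rows that do not move let the fingers close. It gives the time, the measured TCP pose, the force, the opening and the grip force at its end, in the units of the state.
- status.observe(): the state, without advancing time (a new reading comes with each control period).
- eyes.read_camera(name): name is "scene" or "top" or "wrist"; returns a dict with "color" (400x640x3 uint8, red, green, blue), "intrinsics" (3x3 intrinsics, pixels), "k1" (the pictures are not rectified: a ray, as slopes to the right and down, at radius r is drawn at 1 + k1 r^2 times it, then the intrinsics apply), "cam_to_world" (4x4, takes a point from camera to world coordinates). Camera axes: x right, y down, z forward; pixel columns grow to the right and rows downward; lengths in mm; the calibration is good to about 2 mm. A picture is of the moment at which its call begins. There is no depth.
- workorder.job_done(): hands the job in; it is judged then, once.
Trained networks look in a picture, given as the dict that the camera call returned (one of the last four; its "shot" number tells which), for a name from the list of things; names that differ only in an ending like _2 or _b are one class to them, and where a whole thing is asked for, a point or a joint stands for the part that bears it (a point fixed in the world has none). Each returns a list of dicts, best first, with "conf" (0 to 1); they miss things now and then, are a little off and sometimes report something else, mostly with a low value. They report only what shows in the picture. A call takes as long as a camera call.
- recognise(picture, name): "rect" ([left, top, right, bottom] in pixels, round what is visible of it).
The state is a dict: "t": time; "joint_pos": joint angles; "joint_velocities": joint speeds; "joint_torque": joint torques, N m; "tcp_pos": TCP position; "tcp_rot": TCP orientation; "contact_force": force on the tool from outside, world axes, zero at the start; "torque": the same for the moment, N m; "grip_width": finger opening in mm; "grasp_force": force on a finger pad.
Only numpy, scipy, OpenCV 4.12 (cv2) and the standard library are available. Lean on these libraries where they do the work, as an engineer would, in place of code of your own. Each camera call takes 0.05 s, during which the arm holds its last target. There are 200 camera calls.

## Working session

There is one attempt and no reset: what is moved stays moved. The work goes in short steps, Python scripts to look and compute and a tool call to move; the robot and the scene stay as the last step left them, time stands still between calls to the robot, and variables do not carry over. Pictures are saved under pics/ and viewed, at most 13 in all, crops included, and the job is handed in when it is done.

Besides the shell and the picture viewer there is one more tool, called after "Request:" as a command line: name --argument value ..., lists and objects as JSON in quotes. jog_arm: Moves the arm, as the interface text tells. Its arguments: {"type":"object","properties":{"increments":{"type":"array"},"squeeze":{"type":"number"}},"required":["increments"]}

```bash
mkdir -p pics; ls
cat > h.py <<'E'
import numpy as np, cv2
from cell import status, eyes, workorder, recognise, manip
def ray(p,uv):
    K=np.array(p["intrinsics"]);T=np.array(p["cam_to_world"])
    d=(np.array(uv,float)-K[:2,2])/[K[0,0],K[1,1]]
    s=d.copy()
    for _ in range(30): s=d/(1+p["k1"]*(s@s))
    v=T[:3,:3]@np.r_[s,1]; return T[:3,3],v/np.linalg.norm(v)
def onz(p,uv,z):
    o,v=ray(p,uv); return o+v*(z-o[2])/v[2]
def proj(p,X):
    K=np.array(p["intrinsics"]);T=np.array(p["cam_to_world"])
    c=T[:3,:3].T@(np.array(X,float)-T[:3,3]); s=c[:2]/c[2]; s=s*(1+p["k1"]*(s@s))
    return K[:2,:2]@s+K[:2,2]
def save(p,n): cv2.imwrite("pics/"+n+".png",cv2.cvtColor(p["color"],cv2.COLOR_RGB2BGR))
E
python3 - <<'E'
from h import *
s=status.observe();print({k:np.round(v,3).tolist() for k,v in s.items()}, manip.hold_point_z)
H=dict(fixture=75,tray=45,lever_handle=40,brush=48,sink_large=91,sink_small=88,relay=91,choke=91,solder_spool=44,flux_jar=38,tape_roll=18,screwdriver=15,multimeter=40,solvent_bottle=150)
for n in ["top","scene"]:
    p=eyes.read_camera(n);save(p,n)
    print(n,np.round(p["cam_to_world"],2).tolist(),p["k1"],np.array(p["intrinsics"])[0])
    for k,z in H.items():
        for d in recognise(p,k)[:2]:
            r=d["rect"];print(k,round(d["conf"],2),np.round(r),np.round(onz(p,[(r[0]+r[2])/2,(r[1]+r[3])/2],z)))
E
```

```text
pics
{'t': 0.0, 'joint_pos': [1.012, 0.277, 1.506, 0.0, 1.361, -0.121], 'joint_velocities': [-0.0, 0.001, 0.0, -0.0, -0.0, -0.0], 'joint_torque': [-0.001, -41.678, -24.58, -0.0, 0.011, -0.0], 'tcp_pos': [243.476, 520.328, 230.426], 'tcp_rot': [-3.14, -0.0, 2.704], 'contact_force': [-0.768, 0.453, -0.175], 'torque': [0.039, -0.043, -0.024], 'grasp_force': 0.0, 'grip_width': 85.378} 18.700000000000003
top [[-0.01, -0.99, 0.16, 313.85], [-1.0, 0.01, -0.0, -35.75], [-0.0, -0.16, -0.99, 1669.86], [0.0, 0.0, 0.0, 1.0]] 0.014406304480455667 [507.66942678   0.         321.15796768]
fixture 0.84 [243. 158. 366. 223.] [612.  18.  75.]
fixture 0.39 [432. 237. 460. 290.] [ 377. -424.   75.]
tray 0.96 [245. 168. 270. 212.] [620. 173.  45.]
lever_handle 0.66 [235. 272. 257. 290.] [329. 205.  40.]
brush 0.65 [186. 173. 196. 249.] [553. 384.  48.]
sink_large 0.59 [304. 192. 312. 203.] [587.   5.  91.]
sink_small 0.45 [288. 191. 293. 196.] [600.  61.  88.]
relay 0.64 [307. 192. 313. 200.] [591.  -1.  91.]
relay 0.5 [306. 171. 313. 182.] [654.   1.  91.]
choke 0.17 [182. 175. 196. 248.] [545. 378.  91
[... 1022 characters left out ...]
 [251. 143. 387. 311.] [629.  82.  88.]
relay 0.43 [304. 188. 321. 203.] [593.   8.  91.]
choke 0.5 [303. 228. 318. 238.] [655.  84.  91.]
choke 0.18 [322. 214. 334. 223.] [600.  77.  91.]
solder_spool 0.97 [433. 201. 460. 230.] [349. 224.  44.]
solder_spool 0.5 [320. 214. 334. 225.] [589.  60.  44.]
flux_jar 0.57 [370. 199. 383. 221.] [474. 109.  38.]
tape_roll 0.64 [222. 214. 254. 242.] [773. -61.  18.]
screwdriver 0.9 [189.  91. 248. 116.] [ 611. -440.   15.]
multimeter 0.88 [261.  47. 312.  87.] [ 384. -418.   40.]
multimeter 0.44 [306. 224. 316. 239.] [639.  62.  40.]
solvent_bottle 0.73 [185. 122. 212. 173.] [ 754. -233.  150.]
solvent_bottle 0.53 [322. 213. 334. 224.] [617. 101. 150.]
```

Run:
```python
import cv2
a=cv2.imread("pics/top.png")[125:300,170:390]; cv2.imwrite("pics/topc.png",cv2.resize(a,None,fx=3.4,fy=3.4,interpolation=cv2.INTER_CUBIC))
a=cv2.imread("pics/scene.png")[130:330,220:490]; cv2.imwrite("pics/scenec.png",cv2.resize(a,None,fx=2.9,fy=2.9,interpolation=cv2.INTER_CUBIC))
```

```text
(no output)
```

View pics/topc.png

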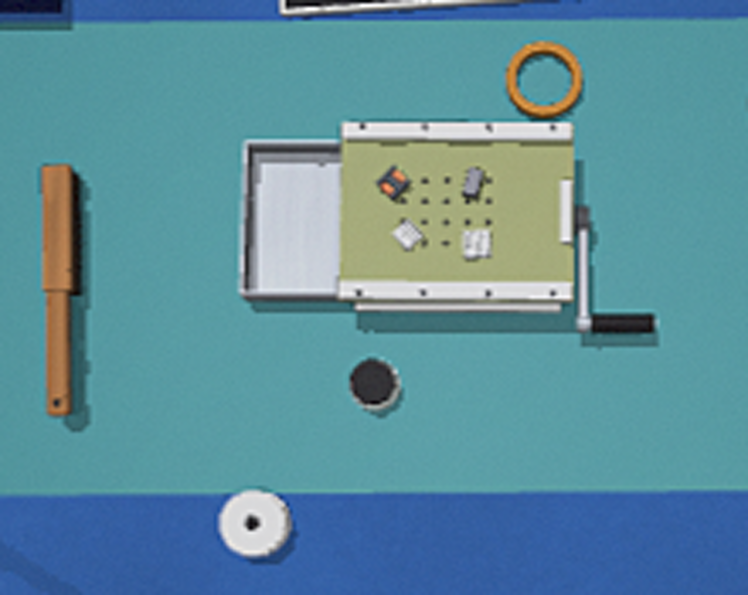

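View pics/scenec.png

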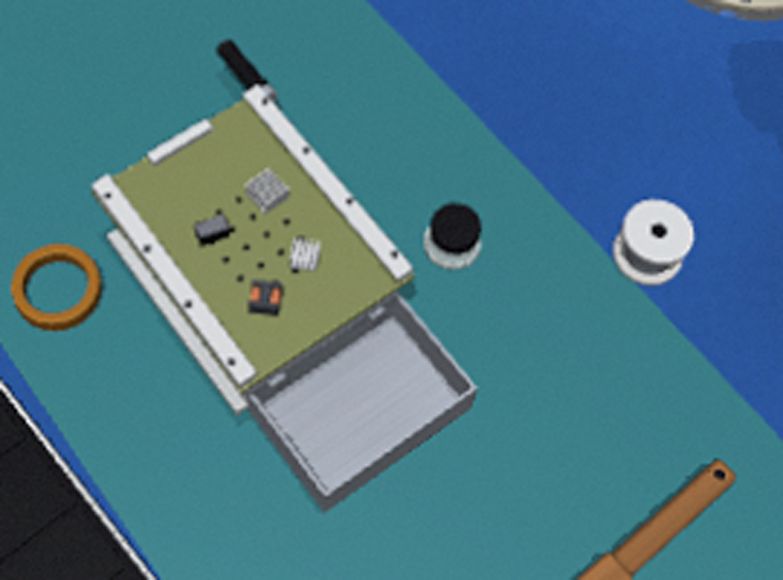

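The top view crop (3.4x, offset 170,125) shows the deck corners near (342,122), (572,122), (338,298) and (572,300). The brush runs from (57,165) to (59,414), and the lever handle from (592,323) to (655,323). The four parts lie around x 380–490, y 170–258.

```bash
cat > m.py <<'E'
from h import *
E
python3 - <<'E'
from h import *
p=eyes.read_camera("top"); q=eyes.read_camera("scene")
f=lambda u,z:np.round(onz(p,[170+u[0]/3.4,125+u[1]/3.4],z),1)[:2]
g=lambda u,z:np.round(onz(q,[220+u[0]/2.9,130+u[1]/2.9],z),1)[:2]
for n,u,z in [("r1",(342,122),87),("r2",(572,122),87),("r3",(339,299),87),("r4",(572,300),87),("bh",(57,165),48),("bh2",(58,291),48),("bt",(59,414),50),("bhole",(57,402),50),("hA",(592,323),60),("hB",(655,323),60),("flux",(374,382),38),("spool",(254,523),44)]: print(n,f(u,z))
for n,u,z in [("r+x-y",(103,180),87),("r-x-y",(258,88),87),("r-x+y",(400,282),87),("r+x+y",(243,383),87),("hole",(717,474),50),("neck",(603,565),50),("tail",(722,463),50),("hA",(262,88),60),("hEnd",(225,47),60)]: print(n,g(u,z))
# segment the brown brush and rail in top
im=p["color"];hsv=cv2.cvtColor(im,cv2.COLOR_RGB2HSV)
print("brush px",hsv[190,187],hsv[230,187])
m=cv2.inRange(hsv,(5,90,60),(18,255,255));m[:, :170]=0;m[:,215:]=0
v,u=np.nonzero(m);r=cv2.minAreaRect(np.c_[u,v].astype(np.float32));print(r)
for c in cv2.boxPoints(r): print(np.round(onz(p,c,49),1))
E
```

```text
r1 [706.7 125.2]
r2 [705.3 -91.4]
r3 [538.4 126.3]
r4 [536.1 -89.4]
bh [675.6 402.3]
bh2 [553.3 396.8]
bt [436.6 391. ]
bhole [447.9 393.3]
hA [ 518.  -108.9]
hB [ 517.6 -168. ]
flux [465.8  97.3]
spool [334.6 207.5]
r+x-y [696.4 -83.4]
r-x-y [540.6 -81.2]
r-x+y [557.2 134.8]
r+x+y [706.  130.5]
hole [449.8 396.1]
neck [567.6 394.9]
tail [440.4 392.2]
hA [527.9 -94.2]
hEnd [ 528.9 -149.8]
brush px [ 14 138 170] [ 14 141 176]
((187.0, 210.0), (72.0, 8.0), 90.0)
[673.9 414.2  49. ]
[673.7 388.2  49. ]
[439.1 379.7  49. ]
[439.2 405.2  49. ]
```

Request:
jog_arm --increments '[[[0,0,0],[0,0,-0.119],8.54],[[0,0,0],[0,0,-0.119],8.54],[[0,0,0],[0,0,-0.119],8.54],[[0,0,0],[0,0,-0.119],8.54],[[-3.0,-1.6,0.3],[0,0,0],8.54],[[-3.4,-1.6,0.3],[0,0,0],8.54],[[-3.4,-1.6,0.3],[0,0,0],8.54],[[-3.4,-1.6,0.3],[0,0,0],8.54],[[-3.4,-1.6,0.3],[0,0,0],8.54],[[-3.4,-1.6,0.3],[0,0,0],8.54],[[-3.4,-1.5,0.3],[0,0,0],8.54],[[-3.0,-1.2,0.3],[0,0,0],8.54],[[0,0,0],[0,0,0],8.54],[[0,0,0],[0,0,0],8.54]]' --squeeze 100

```text
t: 3.0
tcp_pos: [512.5, 407.5, 206.8]
tcp_rot: [-3.142, -0.001, -3.105]
contact_force: [-0.1, -0.4, 0.0]
grip_width: 85.4
grasp_force: 0.0
```

Run:
```python
from h import *
s=status.observe();print({k:np.round(s[k],3).tolist() for k in ("t","tcp_pos","tcp_rot","joint_pos")})
p=eyes.read_camera("wrist");save(p,"w1");print(np.round(p["cam_to_world"],2).tolist(),p["k1"],np.array(p["intrinsics"])[0])
for d in recognise(p,"brush"):print(d)
import pickle;pickle.dump(p,open("w1.pkl","wb"))
```

```text
{'t': 3.0, 'tcp_pos': [512.543, 407.539, 206.771], 'tcp_rot': [-3.142, -0.001, -3.105], 'joint_pos': [0.565, 0.41, 1.361, 0.001, 1.371, -1.042]}
[[-0.04, 0.95, 0.3, 434.56], [1.0, 0.03, 0.01, 405.91], [0.0, 0.3, -0.95, 349.19], [0.0, 0.0, 0.0, 1.0]] -0.032852718646145675 [308.09053629   0.         317.23141118]
{'rect': [296.4, 100.0, 322.0, 319.7], 'conf': 0.78}
```

View pics/w1.png

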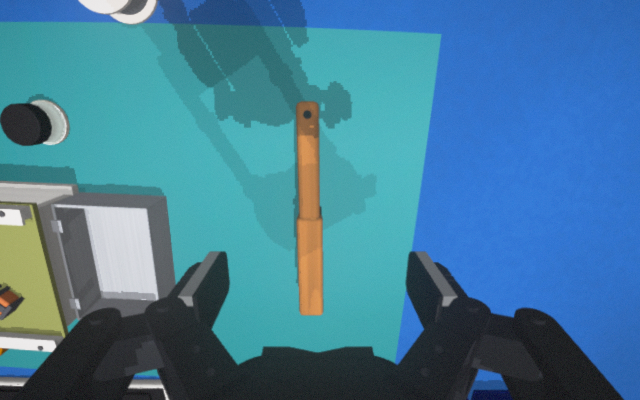

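The wrist view shows the brush running from its tail at (308,101), through the neck at (310,218), to the head end at (312,315). The tray is to the left.

Run:
```python
from h import *
import pickle;p=pickle.load(open("w1.pkl","rb"))
im=p["color"];hsv=cv2.cvtColor(im,cv2.COLOR_RGB2HSV)
m=cv2.inRange(hsv,(5,90,60),(18,255,255));m[:,:280]=0;m[:,345:]=0
P=[]
for v in range(104,314,10):
    u=np.nonzero(m[v])[0]
    a=onz(p,[u.min()-.5,v],50 if v<215 else 48);b=onz(p,[u.max()+.5,v],50 if v<215 else 48)
    print(v,u.min(),u.max(),np.round((a+b)[:2]/2,1),round(abs(a[1]-b[1]),1));P.append((a+b)[:2]/2)
v=np.nonzero(m.sum(1))[0];print(v.min(),v.max(),onz(p,[308,v.min()-.5],50),onz(p,[312,v.max()+.5],48))
for c in [(319,218),(322,218)]:print(onz(p,c,49))
print(np.polyfit(*np.array(P).T,1))
```

```text
104 298 316 [438.6 396.9] 17.7
114 297 317 [447.7 397.2] 19.8
124 297 317 [456.9 397.4] 19.9
134 297 317 [466.3 397.7] 20.1
144 298 317 [475.9 398.4] 19.3
154 298 317 [485.6 398.7] 19.5
164 298 318 [495.5 399.4] 20.7
174 298 318 [505.6 399.7] 20.9
184 299 318 [515.9 400.5] 20.1
194 299 318 [526.4 400.8] 20.3
204 299 318 [537.1 401. ] 20.5
214 299 319 [548.1 401.9] 21.8
224 297 321 [560.1 402.1] 26.4
234 297 321 [571.6 402.5] 26.6
244 298 321 [583.3 403.3] 25.9
254 298 321 [595.3 403.7] 26.1
264 298 321 [607.6 404. ] 26.4
274 299 321 [620.2 404.9] 25.6
284 299 321 [633.1 405.3] 25.9
294 299 321 [646.3 405.7] 26.3
304 300 322 [659.9 407.2] 26.6
102 314 [436.37089157 397.80813366  50.        ] [674.41006005 408.79405526  48.        ]
[552.52781763 412.41341342  49.        ]
[552.41777801 415.54539237  49.        ]
[4.47618978e-02 3.77090667e+02]
```

Request:
jog_arm --increments '[[[0,-0.75,3.0],[0,0,-0.007],8.54],[[0.1,0,4.5],[0,0,0],8.54],[[0,0,4.5],[0,0,0],8.54],[[0,0,4.0],[0,0,0],8.54],[[0,0,2.4],[0,0,0],8.54],[[0,0,0],[0,0,0],8.54],[[0,0,0],[0,0,0],2.5],[[0,0,0],[0,0,0],1.0],[[0,0,0],[0,0,0],1.0],[[0,0,0],[0,0,0],1.0],[[0,0,0],[0,0,0],1.0],[[0,0,0],[0,0,0],1.0],[[0,0,0],[0,0,0],1.0],[[0,0,0],[0,0,0],1.0]]' --squeeze 100

```text
t: 4.5
tcp_pos: [512.1, 400.8, 24.7]
tcp_rot: [3.14, 0.002, -3.096]
contact_force: [-1.6, -0.7, 6.2]
grip_width: 20.4
grasp_force: 98.4
```

Request:
jog_arm --increments '[[[0,0,-2.0],[0,0,0],1.0],[[0,0,-4.0],[0,0,0],1.0],[[0,0,-4.5],[0,0,0],1.0],[[0,0,-3.5],[0,0,0.026],1.0],[[0,-2.0,-1.0],[0,0,0.026],1.0],[[0,-3.5,0],[0,0,0],1.0],[[0,-4.2,0],[0,0,0],1.0],[[0,-4.2,0],[0,0,0],1.0],[[0,-4.2,0],[0,0,0],1.0],[[0,-4.2,0],[0,0,0],1.0],[[0,-4.2,0],[0,0,0],1.0],[[0,-4.2,0],[0,0,0],1.0],[[0,-4.2,0],[0,0,0],1.0],[[0,-4.2,0],[0,0,0],1.0],[[0,-3.5,0],[0,0,0],1.0],[[0,-2.0,0],[0,0,0],1.0],[[0,-1.0,0],[0,0,0],1.0],[[0,0,0],[0,0,0],1.0],[[0,0,0],[0,0,0],1.0]]'

```text
t: 6.4
tcp_pos: [508.2, -54.9, 172.7]
tcp_rot: [3.14, -0.001, 3.134]
contact_force: [0.3, -0.3, -1.7]
grip_width: 20.2
grasp_force: 97.9
```

Run:
```python
from h import *
import pickle
s=status.observe();print({k:np.round(s[k],3).tolist() for k in ("t","tcp_pos","tcp_rot","contact_force","joint_pos")})
p=eyes.read_camera("wrist");save(p,"w2");pickle.dump(p,open("w2.pkl","wb"))
q=eyes.read_camera("top");save(q,"t2");pickle.dump(q,open("t2.pkl","wb"))
```

```text
{'t': 6.4, 'tcp_pos': [508.234, -54.948, 172.657], 'tcp_rot': [3.14, -0.001, 3.134], 'contact_force': [0.319, -0.341, -1.679], 'joint_pos': [-0.244, 0.223, 1.732, 0.001, 1.189, -1.808]}
```

View pics/w2.png

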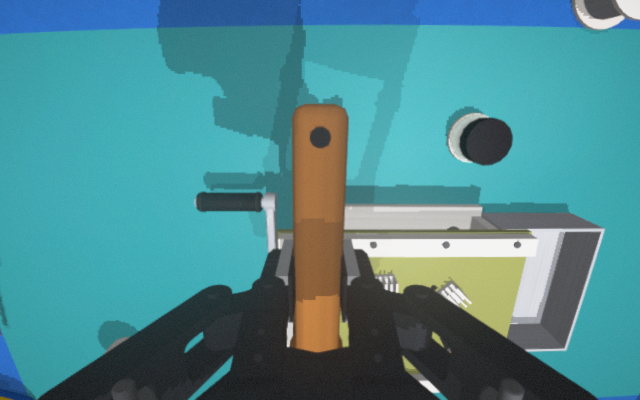

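The wrist view shows the near rail's outer edge at rows 230–234, its inner edge near row 256 and its +y end at about column 536. The lever handle spans columns 197–262 at row 202.

Run:
```python
from h import *
import pickle
p=pickle.load(open("w2.pkl","rb"));im=p["color"].astype(int)
for u in (380,410,440,470,500): print(u,[tuple(im[v,u]) for v in range(226,262,2)] if u==410 else "")
g=cv2.cvtColor(p["color"],cv2.COLOR_RGB2GRAY).astype(int)
for u in (290,360,400,430,470,505):
    c=g[222:264,u];d=np.diff(c);a=222+np.argmax(d[:18]);b=240+np.argmin(d[18:])
    print(u,a+.5,b+.5,np.round(onz(p,[u,a+.5],87),1),np.round(onz(p,[u,b+.5],87),1))
for v in (240,245,250):
    d=np.diff(g[v,515:560]);print(v,515+np.argmin(d),np.round(onz(p,[515.5+np.argmin(d),v],87),1), g[v,525:545])
print("handle",np.round(onz(p,(229.5,202),50),1),np.round(onz(p,(197,202),50),1),np.round(onz(p,(263,202),50),1))
```

```text
380 
410 [(np.int64(200), np.int64(200), np.int64(198)), (np.int64(192), np.int64(192), np.int64(188)), (np.int64(111), np.int64(114), np.int64(93)), (np.int64(126), np.int64(131), np.int64(92)), (np.int64(138), np.int64(139), np.int64(130)), (np.int64(136), np.int64(134), np.int64(132)), (np.int64(150), np.int64(150), np.int64(147)), (np.int64(244), np.int64(243), np.int64(242)), (np.int64(244), np.int64(244), np.int64(243)), (np.int64(245), np.int64(244), np.int64(244)), (np.int64(244), np.int64(244), np.int64(243)), (np.int64(245), np.int64(244), np.int64(243)), (np.int64(244), np.int64(244), np.int64(244)), (np.int64(245), np.int64(244), np.int64(244)), (np.int64(244), np.int64(244), np.int64(243)), (np.int64(240), np.int64(239), np.int64(233)), (np.int64(195), np.int64(197), np.int64(129)), (np.int64(191), np.int64(196), np.int64(124))]
440 
470 
500 
290 232.5 260.5 [532.2 -75.6  87. ] [557.6 -76.5  87. ]
360 238.5 248.5 [538.1 -18.9  87. ] [547.1 -18.6  87. ]
400 238.5 256.5 [538.4  13.7  87. ] [554.9  14.9  87. ]
430 238.5 256.5 [538.8  38.3  87. ] [555.2  40.1  87. ]
470 238.5 256.5 [539.2  71.5  87. ] [555.7  73.9  87. ]
505 238.5 256.5 [539.6 101.   87. ] [556.3 104.   87. ]
240 557 [541.8 146.4  87. ] [243 243 243 243 243 243 243 242 243 243 242 243 242 237 226 222 222 223
 224 226]
245 555 [546.4 145.7  87. ] [244 244 244 244 244 243 243 243 244 243 243 242 234 223 222 222 222 223
 224 223]
250 554 [551.  145.9  87. ] [244 243 243 243 244 243 243 243 243 243 241 232 224 220 220 220 224 222
 219 221]
handle [ 518.2 -133.1   50. ] [ 517.9 -162.9   50. ] [ 518.4 -102.6   50. ]
```

Run:
```python
from h import *
a=cv2.imread("pics/w2.png")[180:300,180:400];cv2.imwrite("pics/w2c.png",cv2.resize(a,None,fx=3.6,fy=3.6,interpolation=cv2.INTER_CUBIC))
a=cv2.imread("pics/t2.png")[140:240,240:370];cv2.imwrite("pics/t2c.png",cv2.resize(a,None,fx=5,fy=5,interpolation=cv2.INTER_CUBIC))
```

```text
(no output)
```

View pics/t2c.png

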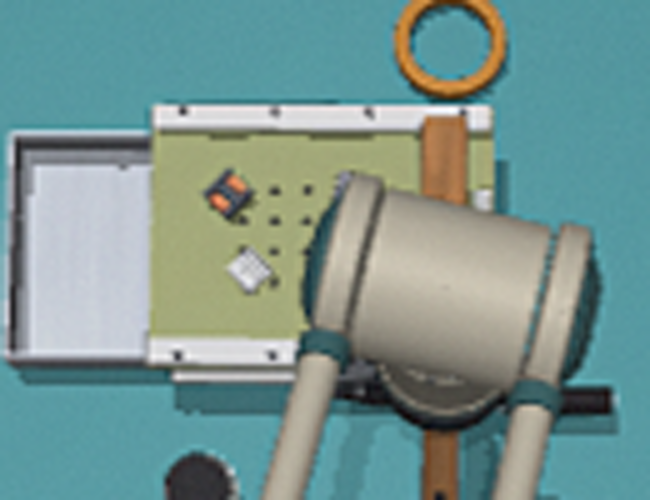

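The top view shows the brush head end at crop (445,116), overlapping the far rail, whose rows run 105–131. The near rail rows run 338–365, and all four parts are still in place. I'll check the brush x offset before lowering.

Run:
```python
from h import *
import pickle
q=pickle.load(open("t2.pkl","rb"))
f=lambda u,z:np.round(onz(q,[240+u[0]/5,140+u[1]/5],z),1)[:2]
print("head end",f((445,116),196),"edges",f((422,160),196),f((467,160),196))
print("far rail outer/inner",f((300,104),87),f((300,131),87),"near inner/outer",f((230,338),87),f((230,366),87))
print("ends +y",f((153,118),87),f((149,352),87),"-y",f((493,118),87))
for n in ("choke","sink_small","sink_large","relay"):pass
print("choke",f((229,193),83),"small",f((250,270),82))
```

```text
head end [671.5 -60. ] edges [644.7 -46.1] [644.6 -72.8]
far rail outer/inner [706.4  31. ] [688.7  31. ] near inner/outer [555.1  75.1] [537.3  75. ]
ends +y [697.8 125.1] [546.5 126.1] -y [696.4 -92.4]
choke [649.3  76.5] small [599.5  63. ]
```

Request:
jog_arm --increments '[[[-1.2,0,0],[0,0,0.003],1.0],[[0,0,2.5],[0,0,0],1.0],[[0,0,2.5],[0,0,0],1.0],[[0,0,1.2],[0,0,0],1.0],[[0,0,0.5],[0,0,0],1.0],[[0,0,0.3],[0,0,0],1.0],[[0,0,0],[0,0,0],1.0],[[0,0,0],[0,0,0],1.0]]'

```text
t: 7.3
tcp_pos: [521.8, -55.8, 104.2]
tcp_rot: [-3.141, 0.002, 3.132]
contact_force: [0.0, -0.0, -0.2]
grip_width: 20.1
grasp_force: 97.9
```

Run:
```python
from h import *
q=eyes.read_camera("scene");a=cv2.cvtColor(q["color"],cv2.COLOR_RGB2BGR)[120:270,240:400];cv2.imwrite("pics/s3.png",cv2.resize(a,None,fx=4,fy=4,interpolation=cv2.INTER_CUBIC))
```

```text
(no output)
```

View pics/s3.png

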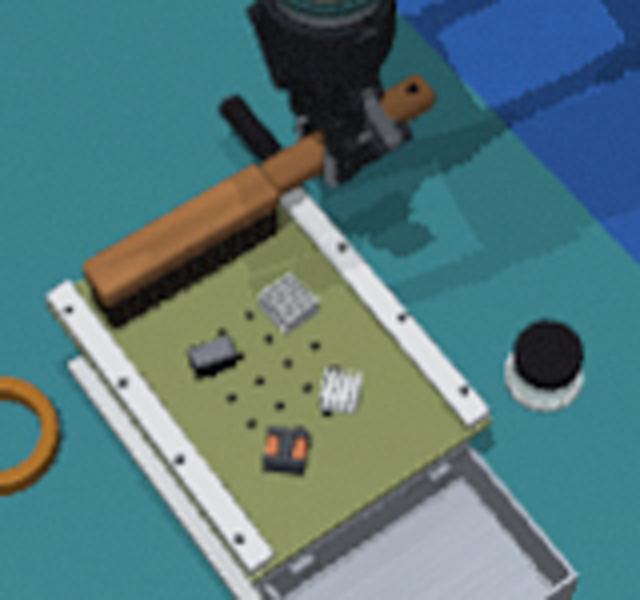

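The brush sits between the rails, behind all four parts, with its bristles just above the deck.

Request:
jog_arm --increments '[[[0,0,0.2],[0,0,0],1.0],[[0,0,0.15],[0,0,0],1.0],[[0,0,0],[0,0,0],1.0],[[0,0,0],[0,0,0],1.0]]'

```text
t: 7.75
tcp_pos: [521.2, -55.7, 100.1]
tcp_rot: [-3.141, 0.001, 3.132]
contact_force: [-1.0, -0.3, 1.2]
grip_width: 20.1
grasp_force: 98.4
```

Request:
jog_arm --increments '[[[0,0.5,0],[0,0,0],1.0],[[0,0.8,0],[0,0,0],1.0],[[0,1.0,0],[0,0,0],1.0],[[0,1.0,0],[0,0,0],1.0],[[0,1.0,0],[0,0,0],1.0],[[0,1.0,0],[0,0,0],1.0],[[0,1.0,0],[0,0,0],1.0],[[0,1.0,0],[0,0,0],1.0],[[0,1.0,0],[0,0,0],1.0],[[0,1.0,0],[0,0,0],1.0],[[0,1.0,0],[0,0,0],1.0],[[0,0.7,0],[0,0,0],1.0],[[0,0,0],[0,0,0],1.0]]'

```text
t: 9.05
tcp_pos: [522.2, 55.9, 99.9]
tcp_rot: [3.14, 0.0, 3.133]
contact_force: [-0.1, 1.2, 3.3]
grip_width: 20.4
grasp_force: 98.5
```

Run:
```python
from h import *
q=eyes.read_camera("scene");a=cv2.cvtColor(q["color"],cv2.COLOR_RGB2BGR)[120:320,240:420];cv2.imwrite("pics/s4.png",cv2.resize(a,None,fx=3,fy=3,interpolation=cv2.INTER_CUBIC))
```

```text
(no output)
```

View pics/s4.png

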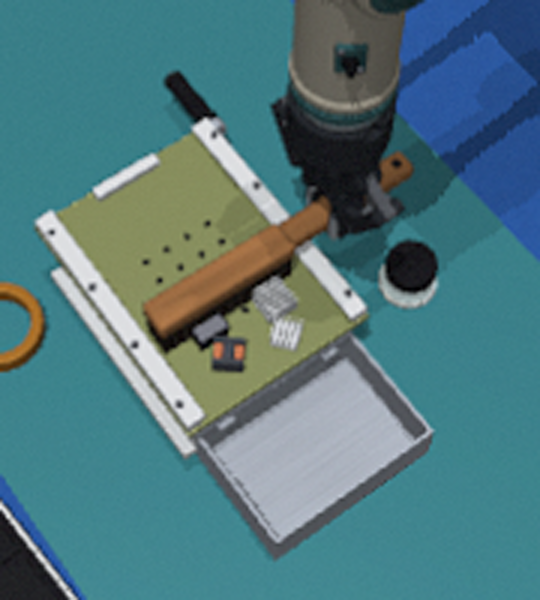

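The sweep is working: all four parts are ahead of the bristles and none has got past.

Request:
jog_arm --increments '[[[0,0.5,0],[0,0,0],1.0],[[0,0.8,0],[0,0,0],1.0],[[0,1.0,0],[0,0,0],1.0],[[0,1.0,0],[0,0,0],1.0],[[0,1.0,0],[0,0,0],1.0],[[0,1.0,0],[0,0,0],1.0],[[0,1.0,0],[0,0,0],1.0],[[0,1.0,0],[0,0,0],1.0],[[0,1.0,0],[0,0,0],1.0],[[0,1.0,0],[0,0,0],1.0],[[0,0,0],[0,0,0],1.0],[[0,0,-1.0],[0,0,0],1.0],[[0,0,-3.0],[0,0,0],1.0],[[0,0,-4.0],[0,0,0],1.0],[[0,0,-4.0],[0,0,0],1.0],[[0,3.0,0],[0,0,0],1.0],[[0,4.0,0],[0,0,0],1.0],[[0,4.0,0],[0,0,0],1.0],[[0,4.0,0],[0,0,0],1.0],[[0,3.0,0],[0,0,0],1.0]]'

```text
t: 11.1
tcp_pos: [524.1, 329.4, 219.9]
tcp_rot: [3.141, -0.001, 3.132]
contact_force: [1.1, -0.5, -1.1]
grip_width: 20.5
grasp_force: 98.0
```

Run:
```python
from h import *
a=[]
for n,b in (("scene",(120,320,230,430)),("top",(140,240,240,340))):
    q=eyes.read_camera(n);c=cv2.cvtColor(q["color"],cv2.COLOR_RGB2BGR)[b[0]:b[1],b[2]:b[3]];a.append(cv2.resize(c,(400,400),interpolation=cv2.INTER_CUBIC))
cv2.imwrite("pics/s5.png",np.hstack(a))
```

```text
(no output)
```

View pics/s5.png

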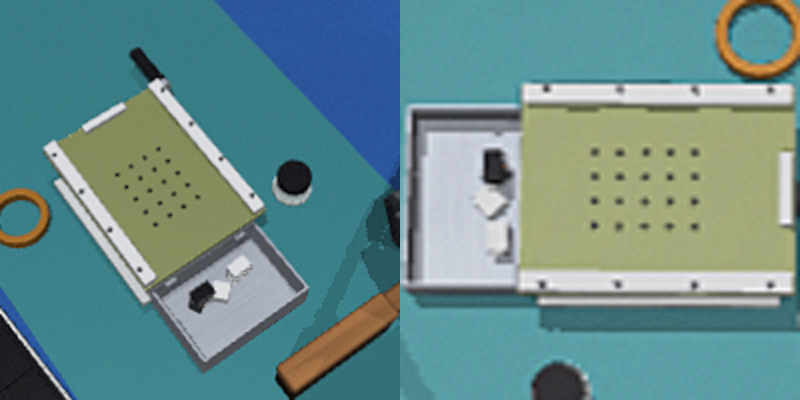

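The deck is clear and the parts are all in the tray: two sinks, with the relay and choke side by side. Now the brush goes back down.

Request:
jog_arm --increments '[[[0,3.5,0],[0,0,0],1.0],[[0,3.5,2.0],[0,0,0],1.0],[[0,0.5,4.0],[0,0,0],1.0],[[0,0,4.5],[0,0,0],1.0],[[0,0,4.0],[0,0,0],1.0],[[0,0,2.5],[0,0,0],1.0],[[0,0,1.2],[0,0,0],1.0],[[0,0,0.7],[0,0,0],1.0],[[0,0,0],[0,0,0],1.0],[[0,0,0],[0,0,0],1.0]]'

```text
t: 12.2
tcp_pos: [526.6, 402.8, 32.4]
tcp_rot: [3.14, 0.002, 3.132]
contact_force: [0.6, 0.0, -1.2]
grip_width: 20.2
grasp_force: 98.2
```

Request:
jog_arm --increments '[[[0,0,0.4],[0,0,0],1.0],[[0,0,0.35],[0,0,0],1.0],[[0,0,0],[0,0,0],1.0],[[0,0,0],[0,0,0],1.0]]'

```text
t: 12.6
tcp_pos: [526.0, 402.9, 24.8]
tcp_rot: [3.14, 0.002, 3.132]
contact_force: [-2.1, -0.1, 5.4]
grip_width: 20.5
grasp_force: 98.9
```

Request:
jog_arm --increments '[[[0,0,0],[0,0,0],2.5],[[0,0,0],[0,0,0],4.0],[[0,0,0],[0,0,0],6.0],[[0,0,0],[0,0,0],8.0],[[0,0,0],[0,0,0],8.0],[[0,0,-2.0],[0,0,0],8.0],[[0,0,-4.0],[0,0,0],8.0],[[0,0,-4.5],[0,0,0],8.0],[[0,0,-4.5],[0,0,0],8.0],[[0,0,-4.0],[0,0,0],8.0],[[0,-2.0,0],[0,0,0],8.0],[[0,-4.0,0],[0,0,0],8.0],[[0,-4.0,0],[0,0,0],8.0],[[0,-4.0,0],[0,0,0],8.0],[[0,-4.0,0],[0,0,0],8.0],[[0,-4.0,0],[0,0,0],8.0],[[0,-4.0,0],[0,0,0],8.0],[[0,-4.0,0],[0,0,0],8.0],[[0,-4.0,0],[0,0,0],8.0],[[0,-4.0,0],[0,0,0],8.0]]'

```text
t: 14.6
tcp_pos: [520.9, 20.6, 212.7]
tcp_rot: [3.142, -0.001, 3.132]
contact_force: [-0.4, 0.1, -0.0]
grip_width: 80.0
grasp_force: 0.0
```

Request:
jog_arm --increments '[[[0,-4.0,0],[0,0,0],8.0],[[0,-4.0,0],[0,0,0],8.0],[[0,-4.0,0],[0,0,0],8.0],[[0,-4.0,0],[0,0,0],8.0],[[0,0,0],[0,0,0.142],8.0],[[0,0,0],[0,0,0.142],8.0],[[0,0,0],[0,0,0.142],8.0],[[0,0,0],[0,0,0.142],8.0],[[0,0,0],[0,0,0.142],8.0],[[0,0,0],[0,0,0.142],8.0],[[0,0,0],[0,0,0.142],8.0],[[0,0,0],[0,0,0.142],8.0],[[0,0,0],[0,0,0.142],8.0],[[0,0,0],[0,0,0.142],8.0],[[0,0,0],[0,0,0.142],8.0],[[0,0,0],[0,0,0],8.0],[[0,0,0],[0,0,0],8.0]]'

```text
t: 16.3
tcp_pos: [519.8, -137.7, 212.8]
tcp_rot: [-3.141, -0.0, 1.573]
contact_force: [-1.2, -0.6, -0.2]
grip_width: 80.0
grasp_force: 0.0
```

Run:
```python
from h import *
import pickle
s=status.observe();print({k:np.round(s[k],3).tolist() for k in ("t","tcp_pos","tcp_rot","joint_pos","contact_force","torque")})
p=eyes.read_camera("wrist");save(p,"w6");pickle.dump(p,open("w6.pkl","wb"))
for d in recognise(p,"lever_handle"):print(d)
q=eyes.read_camera("top");print([ (n,d["rect"],round(d["conf"],2)) for n in ("brush","relay","choke","sink_large","sink_small") for d in recognise(q,n)[:1]])
```

```text
{'t': 16.3, 'tcp_pos': [519.756, -137.657, 212.818], 'tcp_rot': [-3.141, -0.0, 1.573], 'joint_pos': [-0.388, 0.232, 1.614, 0.0, 1.297, -0.39], 'contact_force': [-1.218, -0.618, -0.205], 'torque': [0.013, 0.063, -0.012]}
{'rect': [312.6, 145.7, 332.8, 203.8], 'conf': 0.61}
[('brush', [183.2, 170.2, 197.4, 244.0], 0.77), ('relay', [261.3, 175.0, 265.0, 187.2], 0.6), ('sink_small', [257.5, 187.4, 269.0, 193.5], 0.44)]
```

View pics/w6.png

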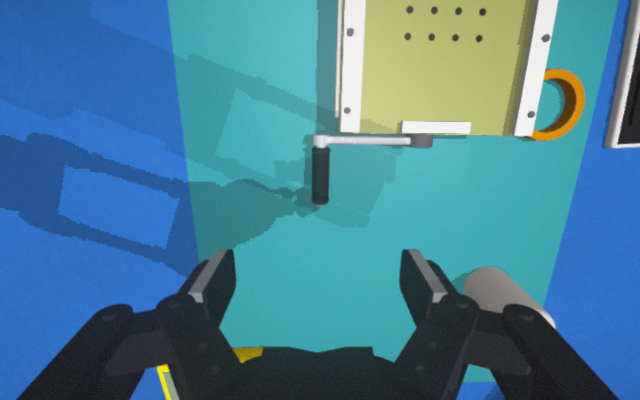

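The wrist view shows the handle at columns 312–329, rows 147–204, with the arm along row 141 to the shaft at (421,141). The gripper straddles the handle's column. The rail ends are at (340–358,131) and (515–533,135).

Run:
```python
from h import *
import pickle
a=pickle.load(open("w2.pkl","rb"));b=pickle.load(open("w6.pkl","rb"))
def tri(ua,ub):
    o1,v1=ray(a,ua);o2,v2=ray(b,ub)
    s=np.linalg.lstsq(np.c_[v1,-v2],o2-o1,rcond=None)[0]
    p,q=o1+s[0]*v1,o2+s[1]*v2;return np.round((p+q)/2,1),np.round(p-q,1)
print(tri((196,202),(320.5,204)),tri((263,202),(320.5,147)),tri((229.5,202),(320.5,174)))
for z in (38,50,60,70,77):print(z,[np.round(onz(b,u,z)[:2],1).tolist() for u in ((320.5,147),(320.5,174),(320.5,204),(312,174),(329,174))])
print("rails",[np.round(onz(b,u,87)[:2],1).tolist() for u in ((340,131),(358,131),(515,135),(533,136))],"shaft",onz(b,(421,141),38))
g=cv2.cvtColor(b["color"],cv2.COLOR_RGB2GRAY);print(g[175,300:345],g[140:215:1,320])
print(b["cam_to_world"][:3,3] if hasattr(b["cam_to_world"],"shape") else b["cam_to_world"])
```

```text
(array([ 521.5, -168. ,   39.2]), array([-0.1, -0.5,  0.2])) (array([ 521.4, -105. ,   41. ]), array([ 0.2,  1.4, -0.2])) (array([ 521.2, -134.9,   41.1]), array([-0.3, -1.8,  0.4]))
38 [[521.3, -106.2], [521.5, -134.7], [521.6, -168.1], [512.5, -134.7], [530.4, -134.7]]
50 [[521.2, -104.5], [521.3, -131.9], [521.5, -164.0], [512.7, -131.9], [530.0, -131.8]]
60 [[521.1, -103.0], [521.2, -129.5], [521.4, -160.6], [512.9, -129.5], [529.6, -129.5]]
70 [[521.0, -101.5], [521.1, -127.1], [521.3, -157.2], [513.1, -127.1], [529.2, -127.1]]
77 [[521.0, -100.5], [521.1, -125.5], [521.2, -154.8], [513.2, -125.5], [528.9, -125.5]]
rails [[537.5, -85.3], [553.0, -85.3], [690.2, -87.8], [706.5, -88.5]] shaft [624.42078531 -99.76233606  38.        ]
[135 133 131 128 104  98 100 100 100  99  99  88  64  52  56  57  57  57
  60  60  58  64  56  56  61  59  56  58  73 108 135 136 134 138 138 135
 139 138 136 141 136 135 137 137 138] [224 224 223 222 224 221 219 184 109  69  67  72  70  66  65  64  64  62
  66  64  62  62  60  60  63  63  61  60  63  63  65  65  62  62  63  58
  60  62  63  62  60  62  60  61  60  58  59  57  58  58  60  60  57  59
  60  56  53  56  53  54  54  54  57  57  82 120 133 129 132 129 131 130
 133 131 131]
[518.36523928 -59.66232622 355.14212426]
```

Request:
jog_arm --increments '[[[0.05,0.15,3.0],[0,0,0.015],8.0],[[0,0,4.5],[0,0,0],8.0],[[0,0,4.5],[0,0,0],8.0],[[0,0,4.0],[0,0,0],8.0],[[0,0,2.0],[0,0,0],8.0],[[0,0,0.9],[0,0,0],8.0],[[0,0,0],[0,0,0],6.0],[[0,0,0],[0,0,0],4.0],[[0,0,0],[0,0,0],3.0],[[0,0,0],[0,0,0],2.0],[[0,0,0],[0,0,0],1.2],[[0,0,0],[0,0,0],1.0],[[0,0,0],[0,0,0],1.0],[[0,0,0],[0,0,0],1.0]]' --squeeze 80

```text
t: 18.1
tcp_pos: [522.6, -137.4, 24.7]
tcp_rot: [3.14, 0.001, 1.555]
contact_force: [0.9, 0.0, 2.1]
grip_width: 15.4
grasp_force: 78.0
```

Request:
jog_arm --increments '[[[0,0.08,-1.02],[0,0,0],1.0],[[0,0.19,-1.01],[0,0,0],1.0],[[0,0.29,-0.985],[0,0,0],1.0],[[0,0.39,-0.95],[0,0,0],1.0],[[0,0.485,-0.905],[0,0,0],1.0],[[0,0.575,-0.85],[0,0,0],1.0],[[0,0.66,-0.785],[0,0,0],1.0],[[0,0.735,-0.715],[0,0,0],1.0],[[0,0,0],[0,0,0],1.0],[[0,0,0],[0,0,0],1.0]]'

```text
t: 19.1
tcp_pos: [555.1, -137.8, 97.3]
tcp_rot: [-3.14, 0.0, 1.555]
contact_force: [-4.2, -3.8, -0.3]
grip_width: 15.5
grasp_force: 79.2
```

Request:
jog_arm --increments '[[[0,0.807,-0.637],[0,0,0],1.0],[[0,0.866,-0.55],[0,0,0],1.0],[[0,0.918,-0.458],[0,0,0],1.0],[[0,0.962,-0.36],[0,0,0],1.0],[[0,0.993,-0.26],[0,0,0],1.0],[[0,1.014,-0.158],[0,0,0],1.0],[[0,1.028,-0.053],[0,0,0],1.0],[[0,0,0],[0,0,0],1.0],[[0,0,0],[0,0,0],1.0]]'

```text
t: 20.0
tcp_pos: [619.3, -138.5, 123.3]
tcp_rot: [-3.138, -0.0, 1.555]
contact_force: [-7.9, -2.6, 7.3]
grip_width: 15.5
grasp_force: 80.7
```

Run:
```python
from h import *
import pickle
s=status.observe();print({k:np.round(s[k],3).tolist() for k in ("t","tcp_pos","tcp_rot","contact_force","torque","grip_width")})
p=eyes.read_camera("wrist");pickle.dump(p,open("w7.pkl","wb"))
q=eyes.read_camera("scene");pickle.dump(q,open("s7.pkl","wb"))
a=cv2.cvtColor(p["color"],cv2.COLOR_RGB2BGR);b=cv2.cvtColor(q["color"],cv2.COLOR_RGB2BGR)[100:320,230:450]
cv2.imwrite("pics/f7.png",np.hstack([cv2.resize(a[:,120:520],(400,400)),cv2.resize(b,(400,400),interpolation=cv2.INTER_CUBIC)]))
```

```text
{'t': 20.0, 'tcp_pos': [619.318, -138.48, 123.319], 'tcp_rot': [-3.138, -0.0, 1.555], 'contact_force': [-7.881, -2.645, 7.343], 'torque': [-0.386, 1.271, 0.057], 'grip_width': 15.542}
```

View pics/f7.png

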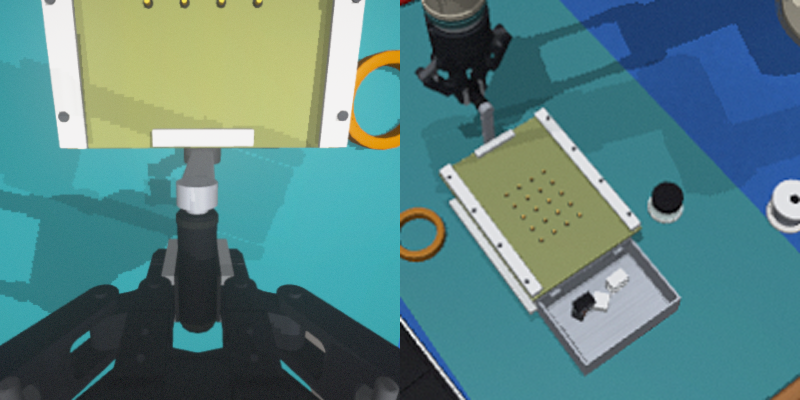

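The scene view shows the brass probes standing out and the lever almost upright. A circle fit through the TCP points puts the pivot at x = 622.6, so the lever is about 3.3 mm (0.03 rad) short. I'll trim it.

Request:
jog_arm --increments '[[[0,0.2,-0.1],[0,0,0],1.0],[[0,0.15,-0.05],[0,0,0],1.0],[[0,0,0],[0,0,0],1.0],[[0,0,0],[0,0,0],1.0],[[0,0,0],[0,0,0],1.0]]'

```text
t: 20.6
tcp_pos: [620.1, -138.5, 123.4]
tcp_rot: [-3.132, -0.001, 1.555]
contact_force: [-12.0, -3.6, 4.6]
grip_width: 15.7
grasp_force: 80.3
```

Run:
```python
from h import *
s=status.observe();print({k:np.round(s[k],3).tolist() for k in ("t","tcp_pos","contact_force","torque")})
p=eyes.read_camera("wrist");g=p["color"]
# arm end cap (bright) and shaft: expected pixels for exact upright with pivot at (622.6,-138)
for n,X in (("cap top",(622.9,-103,138)),("shaft",(623.1,-95,38)),("handle near",(622.9,-108,147)),("handle far",(622.2,-168,147))):print(n,np.round(proj(p,X),1))
gr=cv2.cvtColor(g,cv2.COLOR_RGB2GRAY)
for v in (150,160,170,185,195,205,225,240):print(v,gr[v,285:350:2])
for k in ("brush","solder_spool","flux_jar","tape_roll"):
    q=eyes.read_camera("top");d=recognise(q,k);print(k,np.round(d[0]["rect"]) if d else None)
```

```text
{'t': 20.6, 'tcp_pos': [620.15, -138.47, 123.429], 'contact_force': [-11.993, -3.561, 4.552], 'torque': [-0.601, 1.803, 0.076]}
cap top [325.3 201.3]
shaft [323.5 148.4]
handle near [325.8 219.6]
handle far [325.3 337.1]
150 [156 156 158 155 155 128 126 125 122  97  84  94 103 105 109 112 114 115
 118 114 116 115 111 110 108 106  97  97 142 145 144 147 142]
160 [122 121 120 124 120 123 121 122 120 107  82  95 114 115 117 118 117 117
 120 119 116 117 118 122 107 102  93  98 140 144 144 142 144]
170 [121 119 119 119 119 152 153 155 156 153 115 117 115 115 116 120 119 115
 118 118 120 116 118 120 129 143 144 143 142 142 142 141 143]
185 [103 106 107 137 137 134 135 142 137 123 117 119 113 112 113 114 112 112
 115 114 114 116 126 141 155 159 146 139 141 138 139 138 141]
195 [101 101 106 136 136 130 133 160 174 182 193 203 210 216 222 229 228 225
 221 214 204 198 190 184 174 159 142 138 139 137 138 137 137]
205 [113 112 112 115 100 103 123 155 172 182 192 201 210 215 220 227 213 210
 213 213 207 196 192 184 172 154 137 136 137 137 135 137 137]
225 [ 97  97  97  99  97  96  58  47  55  61  61  62  62  65  66  65  67  66
  63  63  65  65  64  60  61  54 116 137 135 133 133 133 134]
240 [108 107 108 105 108 105  80  45  39  44  49  47  52  49  48  53  54  54
  53  53  53  51  53  51  49  52 113 116 114 113 115 128 133]
brush [186. 169. 198. 244.]
solder_spool None
flux_jar [270. 232. 290. 245.]
tape_roll [316. 139. 338. 158.]
```

The lever is still short: the cap centre is at column 317 and should be about 325. Friction is holding it, so I'll push a little further.

Request:
jog_arm --increments '[[[0,0.2,0],[0,0,0],1.0],[[0,0.1,0],[0,0,0],1.0],[[0,0,0],[0,0,0],1.0],[[0,0,0],[0,0,0],1.0]]'

```text
t: 21.45
tcp_pos: [623.1, -138.5, 123.5]
tcp_rot: [-3.132, -0.001, 1.555]
contact_force: [-11.0, -4.1, 5.2]
grip_width: 15.8
grasp_force: 80.3
```

Run:
```python
from h import *
s=status.observe();print({k:np.round(s[k],3).tolist() for k in ("t","tcp_pos","contact_force")})
p=eyes.read_camera("wrist");gr=cv2.cvtColor(p["color"],cv2.COLOR_RGB2GRAY);save(p,"w8")
for n,X in (("cap top",(622.9,-103,138)),("shaft",(623.1,-95,38)),("handle near",(622.9,-108,147))):print(n,np.round(proj(p,X),1))
for v in (150,185,195,205,225):print(v,gr[v,285:350:2])
# deck rails for pivot x: outer edges at z=87, row near 148
for v in (120,130,140):
    print(v,[(i,int(x)) for i,x in enumerate(np.diff(gr[v].astype(int))) if abs(x)>40])
```

```text
{'t': 21.45, 'tcp_pos': [623.098, -138.508, 123.453], 'contact_force': [-11.019, -4.123, 5.19]}
cap top [318.6 201.3]
shaft [319.5 148.4]
handle near [318.6 219.6]
150 [158 160 156 148 123 124 119 100  89  95 100 107 111 104 118 115 120 123
 121 120 111 110 110 104  96  97 142 146 145 143 144 146 143]
185 [105 102 104 116 139 134 134 144 140 122 116 116 111 115 112 111 106 108
 110 112 113 116 128 140 154 161 148 141 140 139 138 139 140]
195 [ 99 100 102 112 136 132 136 158 173 184 193 203 206 202 221 228 227 213
 211 213 210 199 191 186 173 161 139 138 138 139 136 136 137]
205 [112 113 114 115 109 103 124 154 171 185 192 203 204 201 219 215 212 211
 210 211 206 200 189 182 173 157 136 140 136 138 137 136 137]
225 [ 96  95  95  97  99  95  56  55  57  57  61  63  64  62  65  63  67  65
  68  63  65  65  64  63  59  54 113 134 135 131 134 137 134]
120 [(170, 69), (173, -64), (174, -45), (181, 45), (182, 61), (197, -62), (435, 48), (436, 71), (459, 53), (607, -110), (608, -53)]
130 [(171, 69), (198, -49), (199, -42), (367, -41), (434, 52), (435, 67), (462, -65), (605, -115), (606, -56)]
140 [(172, 43), (173, 56), (199, -42), (200, -54), (266, 64), (367, -57), (433, 51), (434, 68), (461, -82), (603, -77), (604, -85)]
```

View pics/w8.png

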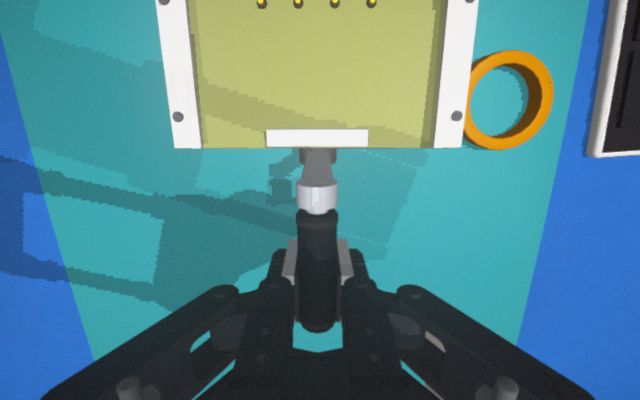

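The cap, shaft and stop all line up at column 317–318, so the arm is upright. A quick steadiness check next.

Request:
jog_arm --increments '[[[0,0,0],[0,0,0],1.0],[[0,0,0],[0,0,0],1.0],[[0,0,0],[0,0,0],1.0],[[0,0,0],[0,0,0],1.0],[[0,0,0],[0,0,0],1.0]]'

```text
t: 22.0
tcp_pos: [623.1, -138.5, 123.5]
tcp_rot: [-3.132, -0.001, 1.555]
contact_force: [-12.3, -2.6, 4.0]
grip_width: 15.3
grasp_force: 80.3
```

```bash
python3 -c "
from h import *
print(workorder.job_done())"
```

```text
the job is handed in; nothing more can be done
None
```

I swept all four parts into the scrap tray, put the brush back on the bench clear of the tester, and handed the job in at about 22 s with the gripper holding the cam lever straight up and the probes out of the deck.

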